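# Third hand: press a heat sink against a sprung mounting plate

### The job

I want to screw the heat sink to the upright sprung plate of the holding fixture and need a third hand. Pick the heat sink up, hold it clear of the bench with its flat base square on the plate, its ends level with the plate's top and bottom edges and centred sideways, and press steadily with about 10 N, so that the plate's pointer stands between the two index tabs; never drive the plate to its end stop, and leave the other parts on the bench alone. Hold it so for at least three seconds and finish while still holding and pressing: do not let go.

Things in the scene. Friction and masses are not known exactly. Their poses are not given: they have to be found in the camera images.
- heat_sink_center (a point): Centre of the loose finned aluminium heat sink, a solid block 44 x 60 x 25 mm, 0.08 to 0.17 kg. It starts standing on a 44 x 25 mm end, 60 mm tall, centre 30 mm above the bench, flat base turned roughly away from the robot. Axes: x along the 44 mm width (grip across it from above), y along the 60 mm length (up at the start), z out of the fins; the flat base faces -z
- heat_sink_base (a point): Centre of the heat sink's flat 44 x 60 mm base face, 12.5 mm from its centre along -z; same axes as the centre
- plate_face (a point): Centre of the front face of the fixture's sprung upright steel plate (30 wide, 60 high, 8 mm thick), 60 mm above the bench; moves with it. x: level, into the plate, the way to press and the way it gives; y: left; z: up. Below, a fixed foot 70 wide, 12 mm high, sticks out 15 mm in front; else free in front. A pillar 34 wide, 82 mm high stands 76 mm behind the face
- plate (a joint): Travel of the sprung plate in m: 0 at rest, grows as it is pressed back along its x; end stop at 0.035. The spring gives 2.4 N at the start of travel plus 0.6 N per mm (10 N at 0.0127). The small pointer low on the plate's left side stands between the two upright tabs on the foot from 0.007 to 0.019
- relay_center (a point): Bystander: plug-in relay, 28 x 21 x 38 mm, upright, loose; point at its centre
- capacitor_0_center (a point): Bystander: upright cylindrical capacitor, 35 mm diameter, 52 mm tall, loose; point at its centre
- breaker_1_center (a point): Bystander: circuit breaker lying on its side, 54 x 84 x 18 mm, loose; point at its centre, half-way up

How it is judged:
By the outcome, as a careful person would: the job done as asked, in the order asked, and still so for the second after the job is handed in, while the arm keeps its last pose, push and grip.
It also fails if it takes over 42 s, if anything falls off the work surface, if the arm or the gripper's body presses on something with over 40 N, if the wrist force passes 120 N, or if a joint passes its speed limit or range.

### The arm

A 6-joint arm with a two-finger parallel gripper is mounted at the origin on a cart in front of the work surface, level with it; the furniture and walls round the work are solid. World frame = base frame: x ahead of the robot, y to its left, z up, the work surface at z = 0. Lengths are in m, angles in rad, forces in N, time in s.
With the tool pointing down it reaches from about 0.375 to 0.9 m from the base axis. Payload 3.1 kg.
Tool frame: the origin (TCP) lies midway between the tips of the shut fingers; the grasp point (between the pads) lies 19 mm behind it (pinch_z is the distance from the TCP to the grasp point, in m); z points along the fingers, y is the line along which they close (so a half turn about z gives the same grasp; the last joint's range is limited). The gripper opens to 85 mm and grips with 20 to 120 N. Pads are 22 mm wide; open, the fingers measure 114 mm over their backs; the gripper's body (76 mm by 85 mm) begins 54 mm behind the grasp point. The pads swing forward as they close: fully open they stand 13 mm farther back than shut.
Start: joints at [-0.178, 0.527, 1.433, -0, 1.181, -0.178], TCP at [0.625, 0, 0.231] pointing down, gripper open.
Joint ranges: [-3.08, 3.08], [-0.75, 2.2], [0.22, 2.44], [-1.43, 4.57], [0, 2.65], [-2.85, 2.85]. Speed limits (rad/s): [2.79, 2.79, 3.14, 3.14, 3.14, 3.14].

### API

Orientations are given as a unit quaternion [x, y, z, w].
In Python, from station import sense, snapshot, camera_params, sign_off, pinch_z gives the robot as it stands. The module is installed in compiled form; this text tells all that it offers.
- The arm moves only by the shell command python3 -m handwheel 'ROWS' [FORCE]. ROWS is JSON, a list that holds one entry, the list of rows, each a list of 7 numbers: the turn, a rotation vector about the tool's x, y, z in degrees, then the shift along the tool's x, y, z in m, then the opening, from 0 (shut) to 1 (fully open). A call has 1 to 20 rows; each row shifts and turns the commanded pose from where the row before left it, along the tool's axes as they then stand; what a row does not reach is not made up. A row lasts 1/8 s, in which the tool goes at most 62.5 mm and 10.7 degrees, less where a joint would pass 70% of its speed; a pose out of reach is approached as far as the arm can. A call with a gripper value outside its range is refused whole. The fingers move at their own pace and stop on an object; FORCE is the grip in N (left out, the last holds). Time passes only in rows, so rows that do not move let the fingers close. It gives the time, the measured TCP pose, the force, the opening and the grip force at its end, in the units of the state.
- sense(): the state, without advancing time (a new reading comes with each control period).
- snapshot(name): name is "scene" or "side" or "wrist"; returns the picture (420x560x3 uint8, red, green, blue); there is no depth.
- camera_params(name): a dict with "fx", "fy", "cx", "cy" (pixels), "world_to_cam" (4x4, takes a point from world to camera coordinates); the wrist camera has in their place "mount" (4x4, takes a point from camera to tool coordinates, whose origin is the TCP and whose axes are the flange's). Camera axes: x right, y down, z forward; pixel columns grow to the right and rows downward; lengths in m; the calibration is good to about 2 mm. A picture is of the moment at which its call begins: read the wrist's pose just before it. camera_params takes no time and is no camera call.
- sign_off(): hands the job in; it is judged then, once.
The state is a dict: "t": time; "q": joint angles; "qd": joint speeds; "tau": joint torques, N m; "tcp_pos": TCP position; "tool_rot": TCP orientation; "force": force on the tool from outside, world axes, zero at the start; "ft_torque": the same for the moment, N m; "finger_gap": opening from 0.0 (shut) to 1.0 (fully open); "gripper_force": force on a finger pad.
Only numpy, scipy, OpenCV 4.12 (cv2) and the standard library are available. Lean on these libraries where they do the work, as an engineer would, in place of code of your own. Each camera call takes 0.05 s, during which the arm holds its last target. There are 200 camera calls.

## Working session

There is one attempt and no reset: what is moved stays moved. The work goes in short steps, Python scripts to look and compute and a shell command to move; the robot and the scene stay as the last step left them, time stands still between calls to the robot, and variables do not carry over. Pictures are saved under pics/ and viewed, at most 10 in all, crops included, and the job is handed in when it is done.

```bash
mkdir -p pics; python3 - <<'E'
from station import *
import cv2,numpy as np
s=sense();print(s['tcp_pos'],s['tool_rot'],s['t'],pinch_z, s['finger_gap'])
for n in ("scene","side","wrist"):
    cv2.imwrite(f"pics/{n}0.png",snapshot(n)[:,:,::-1])
    c=camera_params(n);print(n,{k:np.round(v,4).tolist() if hasattr(v,'__len__') else v for k,v in c.items()})
E
```

```text
[6.24269598e-01 1.80714970e-04 2.30306210e-01] [ 7.07087882e-01  7.07124798e-01 -6.33266908e-04 -9.19972472e-04] 0.0 0.0187 1.0007431971397973
scene {'fx': 435.6450618568508, 'fy': 435.6450618568508, 'cx': 276.4909779823152, 'cy': 211.1634715744708, 'world_to_cam': [[0.5711, -0.8209, 0.003, -0.4385], [-0.5922, -0.4145, -0.691, 0.2647], [0.5685, 0.3928, -0.7229, 0.849], [0.0, 0.0, 0.0, 1.0]]}
side {'fx': 487.57924269954077, 'fy': 487.57924269954077, 'cx': 268.89463393619627, 'cy': 207.33172343384535, 'world_to_cam': [[0.8352, -0.55, -0.0029, -0.5456], [-0.2181, -0.3263, -0.9198, 0.1224], [0.5049, 0.7688, -0.3925, 0.9298], [0.0, 0.0, 0.0, 1.0]]}
wrist {'fx': 350.26243302051927, 'fy': 350.26243302051927, 'cx': 281.22717973574674, 'cy': 211.80771457302455, 'mount': [[0.0003, -0.9518, -0.3069, 0.0783], [1.0, 0.0004, -0.0002, -0.0015], [0.0003, -0.3069, 0.9518, -0.141], [0.0, 0.0, 0.0, 1.0]]}
```

View pics/scene0.png

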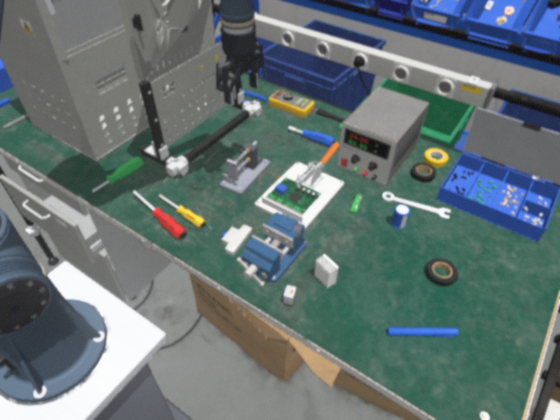

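View pics/side0.png

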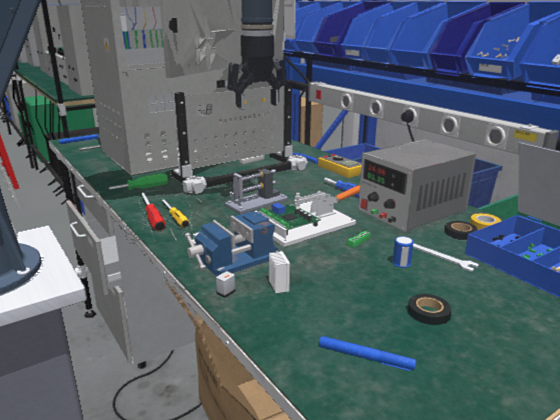

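View pics/wrist0.png

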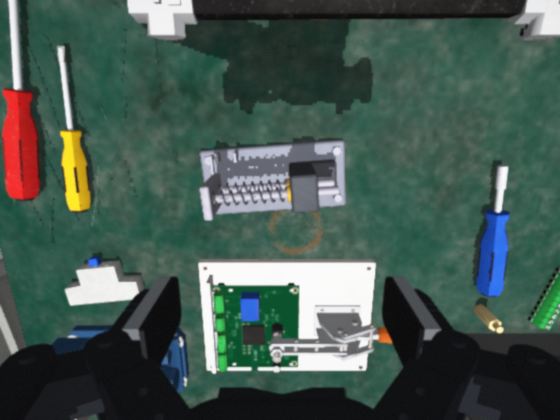

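The fixture is at scene (245,165), wrist (270,180), with its plate facing the robot. The pale block at scene (327,270), side (279,272) may be the heat sink. I'll enlarge those areas to check.

```bash
python3 - <<'E'
import cv2,numpy as np
a=cv2.imread('pics/scene0.png');b=cv2.imread('pics/side0.png')
def c(i,x,y,w,h):return cv2.resize(i[y:y+h,x:x+w],(400,300),interpolation=cv2.INTER_CUBIC)
m=np.vstack([np.hstack([c(a,265,245,80,60),c(a,212,135,80,60)]),np.hstack([c(b,210,240,100,75),c(b,215,155,80,60)])])
cv2.imwrite('pics/m0.png',m)
E
```

```text
(no output)
```

View pics/m0.png

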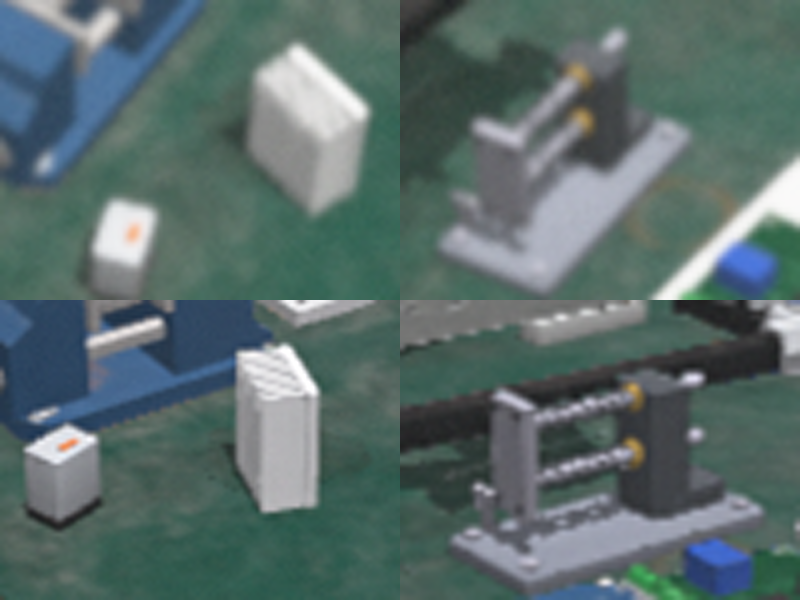

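The sink stands at scene (316..339, 254..300) with its fins toward the robot. The fixture plate's top edge is at scene (227,159)-(237,164). I'll back-project these at their known heights.

```bash
cat > h.py <<'E'
from station import *
import numpy as np
from scipy.spatial.transform import Rotation as R
def cam(n,s=None):
    c=camera_params(n);K=np.array([[c['fx'],0,c['cx']],[0,c['fy'],c['cy']],[0,0,1]])
    if n=='wrist':
        s=s or sense();T=np.eye(4);T[:3,:3]=R.from_quat(s['tool_rot']).as_matrix();T[:3,3]=s['tcp_pos'];M=T@np.array(c['mount'])
    else: M=np.linalg.inv(c['world_to_cam'])
    return K,M
def back(n,px,z,s=None):
    K,M=cam(n,s);o=[]
    for u,v in px:
        d=M[:3,:3]@np.linalg.solve(K,[u,v,1]);o.append(M[:3,3]+d*(z-M[2,3])/d[2])
    return np.array(o)
def proj(n,P,s=None):
    K,M=cam(n,s);p=(np.c_[np.atleast_2d(P),np.ones(len(np.atleast_2d(P)))]@np.linalg.inv(M).T)[:,:3]@K.T
    return p[:,:2]/p[:,2:]
E
python3 - <<'E'
from h import *
np.set_printoptions(precision=4,suppress=True)
for n,p in (('scene',[(324.4,254),(339,267),(328.6,274),(316,260)]),('side',[(281.2,251.2),(289.5,263),(275.5,265.5),(269.25,253)])):
    w=back(n,p,.06);print(n,w[:,:2].tolist(),w.mean(0),np.linalg.norm(w-np.roll(w,-1,0),axis=1))
print('plate',back('scene',[(227,159.4),(237,164)],.09),back('side',[(234,174),(240,176.6)],.09),back('wrist',[(202,187),(203,219)],.09))
w=back('wrist',[(201,150),(343,141),(346,207),(205,219)],.012);print(w)
print('relay',back('scene',[(290,287)],.038),back('scene',[(402,207)],.05))
E
```

```text
scene [[0.45952005884603003, -0.33934667928428597], [0.4473217122180864, -0.3818170939029437], [0.41943919879668723, -0.37295163992432817], [0.4354382256486408, -0.332938847637592]] [ 0.4404 -0.3568  0.06  ] [0.0442 0.0293 0.0431 0.0249]
side [[0.4559484634158871, -0.34009518653531645], [0.4435542084898309, -0.38298246230546196], [0.4187982444637418, -0.37675124839990826], [0.4343853217418045, -0.3338385658760037]] [ 0.4382 -0.3584  0.06  ] [0.0446 0.0255 0.0457 0.0225]
plate [[ 0.5583  0.0074  0.09  ]
 [ 0.5588 -0.0245  0.09  ]] [[ 0.5518 -0.002   0.09  ]
 [ 0.5544 -0.0262  0.09  ]] [[ 0.5572  0.0092  0.09  ]
 [ 0.5561 -0.0188  0.09  ]]
[[ 0.5406  0.0288  0.012 ]
 [ 0.685   0.038   0.012 ]
 [ 0.692  -0.0319  0.012 ]
 [ 0.5397 -0.0457  0.012 ]]
relay [[ 0.36   -0.3176  0.038 ]] [[ 0.6968 -0.4161  0.05  ]]
```

The sink is at about (0.439, -0.357) with its base facing roughly -15.5° in yaw, and the edge lengths match the given 44 x 25. The plate face is at about x=0.557, y=-0.006, yaw about 4°. I'll go above the sink and turn.

```bash
python3 -m handwheel '[[[0,0,0,-0.045,-0.023,0.004,1],[0,0,0,-0.045,-0.023,0.004,1],[0,0,0,-0.045,-0.023,0.004,1],[0,0,0,-0.045,-0.023,0.004,1],[0,0,0,-0.045,-0.023,0.004,1],[0,0,0,-0.045,-0.023,0.004,1],[0,0,0,-0.045,-0.023,0.004,1],[0,0,0,-0.0425,-0.024,0.002,1],[0,0,-10.5,0,0,0,1],[0,0,-10.5,0,0,0,1],[0,0,-10.5,0,0,0,1],[0,0,-10.5,0,0,0,1],[0,0,-10.5,0,0,0,1],[0,0,-10.5,0,0,0,1],[0,0,-10.5,0,0,0,1],[0,0,0,0,0,0,1],[0,0,0,0,0,0,1]]]'
python3 - <<'E'
from h import *
import cv2
s=sense();cv2.imwrite('pics/w1.png',snapshot('wrist')[:,:,::-1]);print(s['t'],s['tcp_pos'],s['tool_rot'],s['q'],R.from_quat(s['tool_rot']).as_matrix()[:,1],s['force'])
E
```

```text
t: 2.28
tcp_pos: [0.4399, -0.3574, 0.2011]
tool_rot: [0.145, 0.989, 0.0, -0.0]
force: [-0.4, -0.2, 0.0]
finger_gap: 0.999
gripper_force: 0.0
2.275 [ 0.43990597 -0.35735923  0.2011458 ] [ 1.44770659e-01  9.89465218e-01  1.36554616e-04 -1.43993747e-04] [-8.79356062e-01  4.86950390e-01  1.61221947e+00  1.13994679e-05
  1.04281956e+00 -2.15959576e+00] [2.86491103e-01 9.58082875e-01 2.28539946e-04] [-0.35467544 -0.17618359  0.01668444]
```

View pics/w1.png

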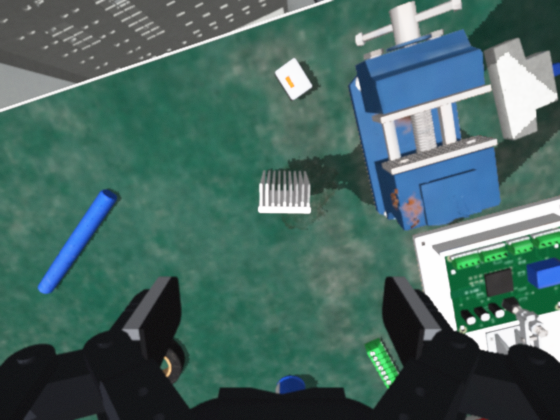

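```bash
python3 - <<'E'
from h import *
import cv2
s=sense();im=cv2.imread('pics/w1.png')
cv2.imwrite('pics/w1c.png',cv2.resize(im[160:225,240:330],None,fx=8,fy=8,interpolation=cv2.INTER_CUBIC))
g=im.min(2)
for r in (190,195,200,205,208): print(r,g[r,254:318:1].tolist())
for c in (265,275,285,295,305): print(c,g[200:220,c].tolist())
E
```

```text
190 [41, 46, 53, 57, 94, 194, 247, 248, 197, 135, 143, 211, 248, 247, 190, 127, 118, 147, 191, 197, 149, 103, 100, 138, 190, 192, 134, 96, 101, 144, 193, 193, 135, 100, 113, 153, 193, 194, 136, 105, 123, 155, 194, 194, 146, 121, 126, 154, 193, 197, 152, 124, 126, 155, 192, 188, 111, 45, 35, 34, 36, 37, 41, 41]
195 [46, 45, 46, 51, 72, 155, 237, 245, 196, 139, 150, 216, 249, 248, 196, 139, 140, 165, 198, 200, 160, 139, 142, 165, 199, 202, 164, 139, 140, 162, 196, 200, 160, 137, 135, 156, 192, 193, 155, 133, 131, 156, 193, 192, 152, 129, 131, 165, 203, 192, 149, 124, 130, 167, 202, 186, 109, 65, 69, 72, 69, 69, 62, 60]
200 [45, 49, 54, 56, 82, 168, 240, 245, 198, 141, 151, 216, 248, 248, 196, 141, 139, 162, 196, 201, 161, 139, 141, 163, 192, 192, 155, 138, 143, 172, 201, 193, 154, 137, 142, 169, 204, 193, 154, 136, 140, 167, 202, 192, 153, 135, 139, 170, 201, 184, 148, 133, 139, 176, 197, 161, 92, 64, 68, 71, 70, 69, 67, 68]
205 [55, 55, 56, 65, 110, 197, 244, 247, 206, 159, 166, 218, 248, 247, 206, 159, 164, 217, 248, 247, 201, 156, 163, 213, 244, 239, 183, 146, 169, 232, 252, 245, 18
[... 262 characters left out ...]
 254, 255, 255, 255, 254, 255, 255, 255, 255, 254, 254, 254, 254, 254, 254, 254, 254, 254, 254, 254, 255, 254, 254, 254, 254, 254, 254, 254, 254, 254, 254, 254, 254, 251, 212, 119, 80, 76, 73, 71, 70, 73]
265 [216, 215, 214, 216, 214, 218, 238, 253, 255, 255, 255, 254, 229, 116, 58, 53, 49, 49, 51, 49]
275 [139, 138, 138, 141, 142, 156, 213, 250, 255, 255, 255, 254, 236, 128, 59, 52, 51, 53, 55, 57]
285 [193, 209, 235, 244, 245, 245, 245, 252, 254, 255, 255, 254, 240, 135, 59, 48, 46, 47, 46, 45]
295 [167, 169, 177, 194, 226, 235, 239, 251, 254, 255, 255, 255, 245, 163, 84, 68, 64, 56, 55, 54]
305 [133, 136, 138, 141, 144, 146, 182, 244, 254, 255, 255, 255, 251, 196, 102, 69, 68, 69, 72, 74]
```

View pics/w1c.png

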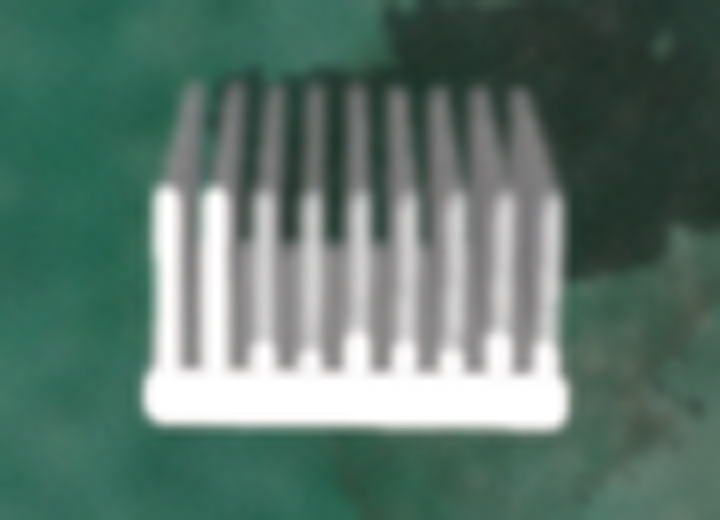

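```bash
python3 - <<'E'
from h import *
s=sense();w=back('wrist',[(257.3,213),(310.8,213.7)],.06)
d=w[1]-w[0];n=np.array([d[1],-d[0],0])/np.linalg.norm(d);m=w.mean(0);c=m-n*.0125
T=R.from_quat(s['tool_rot']).as_matrix()
print(w,np.linalg.norm(d),np.degrees(np.arctan2(d[1],d[0])),'base n',n,'centre',c)
print('shift tool',T.T@(c-s['tcp_pos']),'width dir in tool deg',np.degrees(np.arctan2(*(T.T@d)[:2])))
print(proj('wrist',[c-n*.0125+[0,0,.03]-d/2]))
E
```

```text
[[ 0.44534216 -0.38090622  0.06      ]
 [ 0.45889479 -0.33762296  0.06      ]] 0.04535542420762247 72.61388567749755 base n [ 0.95431277 -0.29880952  0.        ] centre [ 0.44018956 -0.35552947  0.06      ]
shift tool [0.00023205 0.00185288 0.14118994] width dir in tool deg -0.7650145163247534
[[254.42710245 193.5247041 ]]
```

```bash
python3 -m handwheel '[[[0,0,0.8,0,0.002,0.036,1],[0,0,0,0,0,0.036,1],[0,0,0,0,0,0.036,1],[0,0,0,0,0,0.036,1],[0,0,0,0,0,0.036,1],[0,0,0,0,0,0.009,1],[0,0,0,0,0,0,1],[0,0,0,0,0,0,0],[0,0,0,0,0,0,0],[0,0,0,0,0,0,0],[0,0,0,0,0,0,0],[0,0,0,0,0,0,0],[0,0,0,0,0,0,0],[0,0,0,0,0,0,0],[0,0,0,0,0,0,0]]]' 80
```

```text
t: 4.2
tcp_pos: [0.4413, -0.3563, 0.0138]
tool_rot: [0.15, 0.989, -0.001, 0.001]
force: [0.2, 0.2, 7.2]
finger_gap: 0.504
gripper_force: 81.5
```

The sink is gripped (gap 43 mm, matching 44). Next I lift it, carry it in front of the fixture and look from above.

```bash
python3 -m handwheel '[[[0,0,0,0,0,-0.03,0],[0,0,0,0,0,-0.05,0],[0,0,0,0,0,-0.06,0],[0,0,0,0,0,-0.06,0],[0,0,0,0.0136,0.048,0,0],[0,0,0,0.0136,0.048,0,0],[0,0,0,0.0136,0.048,0,0],[0,0,0,0.0136,0.048,0,0],[0,0,0,0.0136,0.048,0,0],[0,0,0,0.0136,0.048,0,0],[0,0,0,0.0136,0.048,0,0],[0,0,-10.5,0,0,0,0],[0,0,-10.5,0,0,0,0],[0,0,0,0,0,0,0],[0,0,0,0,0,0,0]]]'
python3 - <<'E'
from h import *
import cv2
s=sense();a=snapshot('wrist')[:,:,::-1];cv2.imwrite('pics/w2.png',a);T=R.from_quat(s['tool_rot']).as_matrix();print(s['t'],s['tcp_pos'],T.round(4),s['force'],s['ft_torque'],s['finger_gap'])
import json;json.dump({k:np.array(s[k]).tolist() for k in('tcp_pos','tool_rot')},open('s2.json','w'))
cv2.imwrite('pics/w2c.png',np.vstack([cv2.resize(a[200:320,180:380],None,fx=4,fy=4,interpolation=cv2.INTER_CUBIC)]))
E
```

```text
t: 6.08
tcp_pos: [0.4494, -0.0065, 0.2124]
tool_rot: [-0.031, 1.0, 0.0, -0.0]
force: [0.4, 0.4, -0.7]
finger_gap: 0.506
gripper_force: 81.4
6.075 [ 0.44937413 -0.00652401  0.21236595] [[-9.981e-01 -6.160e-02 -1.000e-04]
 [-6.160e-02  9.981e-01  0.000e+00]
 [ 1.000e-04  0.000e+00 -1.000e+00]] [ 0.44363263  0.3836815  -0.66737606] [ 0.04124252  0.02597082 -0.04212033] 0.5063540040326182
```

View pics/w2.png

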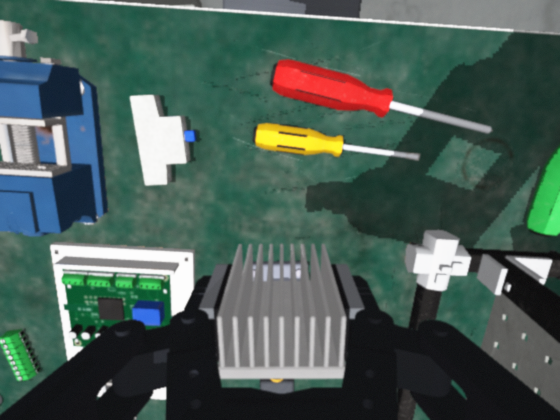

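View pics/w2c.png

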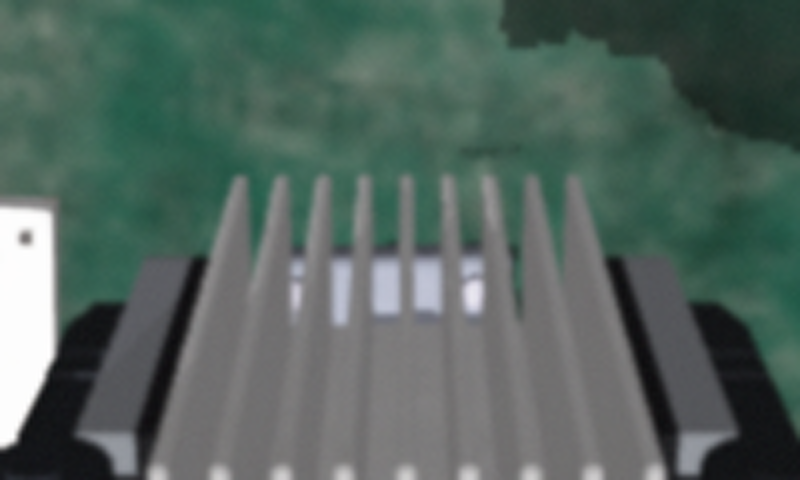

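The held sink hides the fixture in this view, and its base edge lies level at row 376 between the fingers. I'll measure the plate on an enlarged crop of the first wrist picture instead.

```bash
python3 - <<'E'
import cv2,numpy as np
a=cv2.imread('pics/wrist0.png')
l=cv2.resize(a[135:225,190:265],None,fx=6,fy=6,interpolation=cv2.INTER_CUBIC)
r=cv2.resize(a[135:225,300:355],None,fx=6,fy=6,interpolation=cv2.INTER_CUBIC)
cv2.imwrite('pics/f0.png',np.hstack([l,r]))
E
```

```text
(no output)
```

View pics/f0.png

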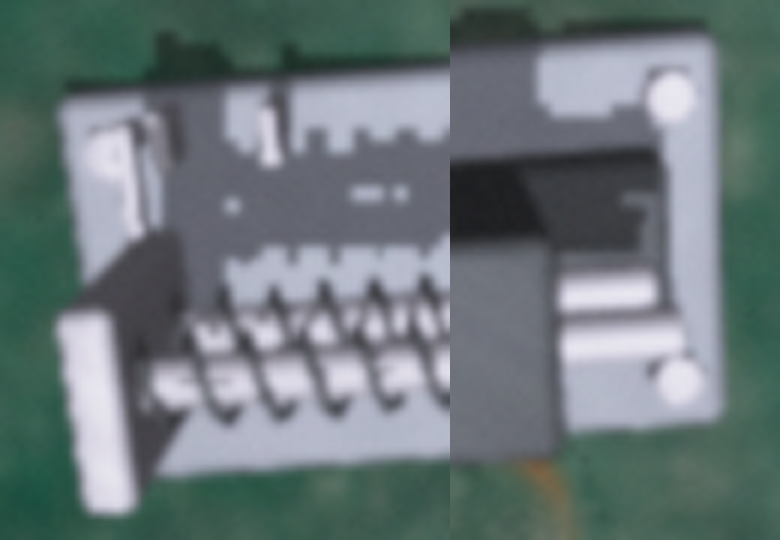

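```bash
python3 - <<'E'
from h import *
np.set_printoptions(precision=4,suppress=True)
s={'tcp_pos':[.62427,.00018,.23031],'tool_rot':[.707087882,.707124798,-.000633,-.00092]}
ang=lambda a,b:np.degrees(np.arctan2((b-a)[1],(b-a)[0]))
f=back('wrist',np.array([(200.3,151.7),(344.2,141.3),(345.3,204.2),(218.3,214.7)])-.4,.012,s);print(f,'long',ang(f[0],f[1]),ang(f[3],f[2]),'rear',ang(f[2],f[1])-90)
p=back('wrist',np.array([(199.7,187.5),(204.7,220.5),(208.7,186.7),(212.5,220.5)])-.4,.09,s);print(p,'edge',ang(p[1],p[0])-90,ang(p[3],p[2])-90,np.linalg.norm(p[0]-p[1]),'mid',(p[0]+p[1])/2)
for z in(.012,.02,.03,.04,.05):
    t=back('wrist',[(215.5,153.5),(235,154)],z,s);print(z,t[:,:2].tolist(),proj('side',t).tolist(),proj('scene',t).tolist())
E
```

```text
[[ 0.5405  0.0296  0.012 ]
 [ 0.6869  0.0401  0.012 ]
 [ 0.6917 -0.0262  0.012 ]
 [ 0.5552 -0.0382  0.012 ]] long 4.13298799853532 5.017406271606067 rear 4.160600069813782
[[ 0.5561  0.0111  0.09  ]
 [ 0.5583 -0.0177  0.09  ]
 [ 0.5636  0.0118  0.09  ]
 [ 0.565  -0.0177  0.09  ]] edge 4.370423007021557 2.6497935157116643 0.02891624479713177 mid [ 0.5572 -0.0033  0.09  ]
0.012 [[0.5563152226144145, 0.027337688413312973], [0.5762587069045164, 0.026842502717550273]] [[230.72761844617733, 199.81780242139953], [237.7008498394677, 198.22560401139674]] [[223.04366583041798, 179.67526815136955], [227.9099040820978, 175.68284456702065]]
0.02 [[0.5578320047926748, 0.02851436850547679], [0.5773315378286105, 0.0280302058740634]] [[230.91914513647072, 196.59698182204542], [237.74498169599616, 195.06280973934813]] [[222.81050802230646, 176.96427469216368], [227.5896643386269, 173.07023605718254]]
0.03 [[0.5597279825155003, 0.029985218620681563], [0.578672576483728, 0.029514834819704794]] [[231.15920024672155, 192.56008000490624], [237.8003161432245, 191.09716028546535]] [[222.51653441218747, 173.54615826420837], [227.18573489277424, 169.77486273415005]]
0.04 [[0.5616239602383257, 0.031456068735886335], [0.5800136151388456, 0.030999463765346194]] [[231.39997698948014, 188.5110428094406], [237.85583996746558, 187.1179387641843]] [[222.219715713012, 170.09496116061462], [226.77771519771454, 166.44611997430198]]
0.05 [[0.5635199379611512, 0.03292691885109112], [0.5813546537939632, 0.032484092710987594]] [[231.64147862360687, 184.44981543282015], [237.91155414257383, 183.1250753823621]] [[221.92001042160675, 166.61020081194775], [226.36554280958896, 163.08349834256492]]
```

Tab tops are at z≈0.03, below the fingertips. The plate face is at (0.557, -0.0035) with yaw 4.3°. I'll go to a 30 mm standoff and descend to the plate's height.

```bash
python3 -m handwheel '[[[0,0,-0.8,0,0,0,0],[0,0,0,-0.033,-0.0025,0,0],[0,0,0,-0.0335,-0.0025,0,0],[0,0,0,0,0,0.045,0],[0,0,0,0,0,0.045,0],[0,0,0,0,0,0.045,0],[0,0,0,0,0,0.0335,0],[0,0,0,0,0,0,0],[0,0,0,0,0,0,0]]]'
python3 - <<'E'
from h import *
import cv2
s=sense();T=R.from_quat(s['tool_rot']).as_matrix();print(s['t'],s['tcp_pos'],T.round(4),s['force'])
def c(n,P,k,w,h):
    i=snapshot(n)[:,:,::-1];u,v=proj(n,[P])[0].round().astype(int);x,y=u-w//2,v-h//2;print(n,x,y,k)
    cv2.imwrite(f'pics/{n}3.png',i);return cv2.resize(i[y:y+h,x:x+w],None,fx=k,fy=k,interpolation=cv2.INTER_CUBIC)
cv2.imwrite('pics/m3.png',np.hstack([c(n,[.545,-.004,.06],8,50,60) for n in('scene','side')]))
E
```

```text
t: 7.25
tcp_pos: [0.5171, -0.0065, 0.0446]
tool_rot: [-0.039, 0.999, -0.0, 0.001]
force: [0.9, -0.2, -0.2]
finger_gap: 0.506
gripper_force: 81.5
7.25 [ 0.51706246 -0.00649285  0.04460459] [[-9.969e-01 -7.810e-02  1.400e-03]
 [-7.810e-02  9.969e-01 -3.000e-04]
 [-1.400e-03 -4.000e-04 -1.000e+00]] [ 0.92362233 -0.24184812 -0.23655315]
scene 203 143 8
side 207 156 8
```

View pics/m3.png

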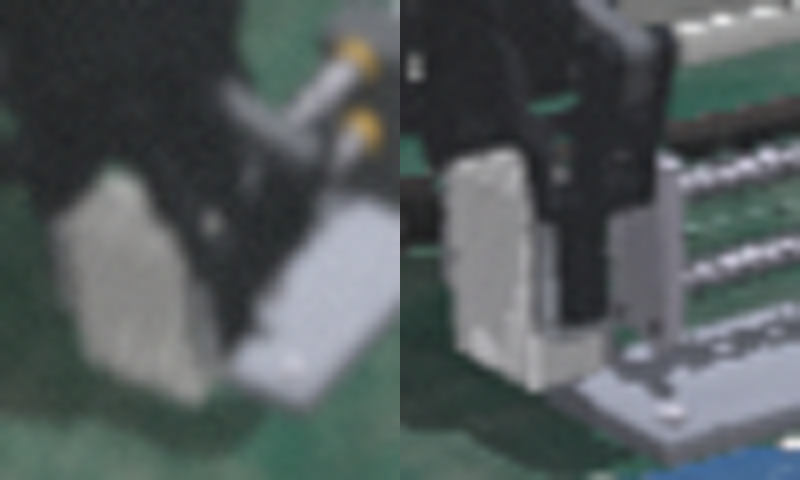

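```bash
python3 - <<'E'
from h import *
np.set_printoptions(precision=4,suppress=True)
s=sense();T=R.from_quat(s['tool_rot']).as_matrix();p=np.array(s['tcp_pos'])
for n in('side','scene'):
    c=p+T@[.0013,0,0]+[0,0,.0162]
    print(n,'fin bottom R, base bottom R, fin bottom L',proj(n,[c+T@[.0125,-.022,.03],c+T@[-.0125,-.022,.03],c+T@[.0125,.022,.03]]).tolist())
    f=np.array([.5572,-.0035,.06]);x=np.array([.9972,.075,0]);y=np.array([-.075,.9972,0])
    print('plate top front L,R, back R, front bot R',proj(n,[f+.015*y+[0,0,.03],f-.015*y+[0,0,.03],f+.008*x-.015*y+[0,0,.03],f-.015*y-[0,0,.03]]).tolist())
E
```

```text
side fin bottom R, base bottom R, fin bottom L [[223.45619478419323, 204.2494910021896], [232.27210217235606, 201.71136659848446], [213.5461125993967, 198.75586980601614]]
plate top front L,R, back R, front bot R [[232.76440211607053, 172.15822559169916], [239.7761281104613, 175.3860737442513], [242.53466833798365, 174.70009477546014], [240.4258085882596, 198.7130924769366]]
scene fin bottom R, base bottom R, fin bottom L [[226.91179962051226, 193.66433709636627], [232.49705599067678, 187.8020400629255], [212.78292246407935, 187.62207491450107]]
plate top front L,R, back R, front bot R [[225.18763181589924, 159.2806133936962], [234.98682343254546, 163.1916963360247], [236.77804324854256, 161.42837577655206], [236.49958420437184, 180.90031961580064]]
```

The held sink's corners fall within about 1 px of prediction in both views and the plate agrees too, so no regrip is needed. I'll trim by about 1 mm and approach to contact gently.

```bash
python3 -m handwheel '[[[0,0,0,0,-0.001,0.0006,0],[0,0,0,-0.006,0,0,0],[0,0,0,-0.006,0,0,0],[0,0,0,-0.006,0,0,0],[0,0,0,-0.005,0,0,0],[0,0,0,0,0,0,0],[0,0,0,0,0,0,0]]]'
python3 -m handwheel '[[[0,0,0,-0.003,0,0,0],[0,0,0,-0.003,0,0,0],[0,0,0,-0.003,0,0,0],[0,0,0,-0.001,0,0,0],[0,0,0,0,0,0,0],[0,0,0,0,0,0,0]]]'
```

```text
t: 8.22
tcp_pos: [0.5389, -0.0053, 0.0431]
tool_rot: [-0.039, 0.999, 0.0, -0.0]
force: [-0.1, 0.3, -0.1]
finger_gap: 0.503
gripper_force: 81.5
t: 8.98
tcp_pos: [0.5478, -0.0046, 0.043]
tool_rot: [-0.039, 0.999, 0.0, -0.002]
force: [-4.7, -2.6, 1.8]
finger_gap: 0.502
gripper_force: 81.5
```

```bash
python3 -m handwheel '[[[0,0,0,-0.002,0,0,0],[0,0,0,-0.002,0,0,0],[0,0,0,-0.002,0,0,0],[0,0,0,0,0,0,0],[0,0,0,0,0,0,0]]]'
python3 - <<'E'
from h import *
import cv2
s=sense();T=R.from_quat(s['tool_rot']).as_matrix();p=np.array(s['tcp_pos']);print(s['t'],p,R.from_matrix(T).as_euler('ZYX',degrees=True),s['force'],s['ft_torque'])
print('face pressed to',p+T@[-.0112,0,0])
a=snapshot('wrist')[:,:,::-1];cv2.imwrite('pics/w4.png',a);cv2.imwrite('pics/side4.png',snapshot('side')[:,:,::-1]);cv2.imwrite('pics/scene4.png',snapshot('scene')[:,:,::-1])
b=cv2.imread('pics/w2.png').min(2);g=a.min(2)
for c in(230,330): print(c,b[366:386,c].tolist(),g[366:386,c].tolist())
E
```

```text
t: 9.6
tcp_pos: [0.5522, -0.0041, 0.043]
tool_rot: [-0.039, 0.999, 0.0, -0.003]
force: [-7.3, -2.4, 3.6]
finger_gap: 0.507
gripper_force: 81.7
9.6 [ 0.5522451  -0.00409943  0.04295618] [-175.48880616   -0.3541655   179.94626201] [-7.25411998 -2.38577413  3.62930411] [-0.39941135  0.9653986  -0.08123107]
face pressed to [ 0.56341019 -0.00321853  0.04288695]
230 [136, 163, 178, 190, 199, 202, 203, 203, 204, 201, 205, 197, 164, 113, 84, 80, 78, 78, 78, 75] [139, 161, 175, 187, 195, 198, 198, 198, 198, 199, 199, 198, 190, 183, 180, 179, 181, 181, 182, 179]
330 [147, 170, 185, 192, 198, 201, 201, 201, 203, 204, 204, 196, 153, 94, 69, 65, 65, 67, 70, 71] [151, 169, 181, 190, 196, 196, 198, 196, 198, 199, 199, 197, 180, 143, 113, 103, 102, 101, 100, 100]
```

```bash
python3 - <<'E'
from h import *
import cv2
a=cv2.imread('pics/w4.png')
for r in(374,381,385,390,396): print(r,[(c,a[r,c].tolist()) if 0 else int(a[r,c].min()) for c in range(200,366,3)])
print([a[385,c].tolist() for c in (215,225,235,260,280,300,320,335,345)])
s=sense();T=R.from_quat(s['tool_rot']).as_matrix();p=np.array(s['tcp_pos'])
c=p+T@[.0013,0,0]+[0,0,.0162]
print('sink base top L,R',proj('wrist',[c+T@[-.0125,.022,-.03],c+T@[-.0125,-.022,-.03]]).tolist(),'plate front, back top L/R if centred',proj('wrist',[c+T@[x,y,-.03] for x in(-.0125,-.0205) for y in(.015,-.015)]).tolist())
E
```

```text
374 [19, 16, 19, 17, 17, 17, 49, 196, 198, 198, 198, 198, 198, 198, 197, 196, 197, 197, 199, 197, 199, 198, 199, 199, 200, 198, 200, 199, 198, 200, 198, 199, 199, 198, 199, 198, 199, 197, 198, 199, 197, 198, 197, 199, 199, 199, 200, 199, 80, 19, 17, 18, 15, 15, 16, 22]
381 [19, 17, 19, 18, 17, 19, 17, 78, 174, 180, 179, 117, 101, 109, 110, 107, 107, 108, 110, 114, 113, 110, 107, 107, 106, 107, 108, 108, 107, 109, 112, 110, 113, 110, 105, 106, 106, 105, 105, 92, 103, 106, 106, 105, 92, 47, 57, 70, 18, 18, 18, 16, 17, 19, 17, 18]
385 [17, 18, 18, 17, 16, 18, 17, 58, 172, 181, 179, 129, 118, 127, 126, 122, 123, 127, 128, 130, 127, 124, 123, 123, 120, 123, 125, 125, 125, 127, 129, 128, 130, 124, 121, 123, 123, 121, 119, 105, 101, 104, 104, 102, 87, 48, 44, 56, 16, 17, 16, 17, 17, 19, 16, 16]
390 [19, 20, 18, 20, 18, 19, 20, 16, 16, 16, 16, 16, 17, 19, 16, 17, 19, 17, 20, 27, 41, 69, 88, 112, 124, 126, 127, 129, 130, 131, 129, 120, 95, 71, 48, 28, 21, 19, 18, 15, 16, 17, 18, 15, 18, 19, 17, 17, 17, 18, 19, 16, 17, 19, 19, 17]
396 [18, 16, 17, 18, 14, 18, 17, 15, 16, 19, 17, 18, 17, 17, 16, 16, 17, 17, 18, 19, 19, 16, 18, 18, 18, 19, 17, 16, 19, 15, 18, 17, 17, 18, 17, 18, 16, 17, 16, 15, 14, 16, 18, 16, 16, 17, 18, 15, 18, 17, 17, 18, 15, 16, 16, 17]
[[21, 19, 18], [198, 182, 177], [123, 113, 116], [138, 127, 128], [135, 125, 126], [132, 120, 123], [112, 103, 101], [51, 56, 48], [18, 17, 16]]
sink base top L,R [[346.7478159262934, 382.96188312958446], [216.35544457132096, 382.8982609629208]] plate front, back top L/R if centred [[326.00254218909555, 382.9517609173], [237.09865267058078, 382.9083821673224], [325.08528814916355, 401.5867641269198], [237.98685729174233, 401.5435293125512]]
```

The wrist profile shows the sink base at columns 219–343 and the plate top at 232–317, so the sink is about 2.4 mm too far left. I'll back off, shift, trim the tilt and press again.

```bash
python3 -m handwheel '[[[0,0,0,0.006,0,0,0],[0,0,0,0.006,0,0,0],[0,0,0,0.006,0,0,0],[0,0,0,0,0,0,0],[0,-0.4,0,0,-0.0024,-0.0007,0],[0,0,0,0,0,0,0],[0,0,0,0,0,0,0]]]'
python3 -m handwheel '[[[0,0,0,-0.004,0,0,0],[0,0,0,-0.004,0,0,0],[0,0,0,-0.003,0,0,0],[0,0,0,-0.003,0,0,0],[0,0,0,-0.003,0,0,0],[0,0,0,-0.003,0,0,0],[0,0,0,-0.002,0,0,0],[0,0,0,0,0,0,0],[0,0,0,0,0,0,0],[0,0,0,0,0,0,0]]]'
python3 - <<'E'
from h import *
import cv2
s=sense();T=R.from_quat(s['tool_rot']).as_matrix();p=np.array(s['tcp_pos']);print(s['t'],p,R.from_matrix(T).as_euler('ZYX',degrees=True),s['force'],s['ft_torque'])
a=snapshot('wrist')[:,:,::-1];cv2.imwrite('pics/w5.png',a);cv2.imwrite('pics/side5.png',snapshot('side')[:,:,::-1]);cv2.imwrite('pics/scene5.png',snapshot('scene')[:,:,::-1])
for r in(374,383,385): print(r,a[r,214:240].min(1).tolist(),a[r,305:350].min(1).tolist())
for r in(383,): print(r,a[r,214:350:4].min(1).tolist())
E
```

```text
t: 10.62
tcp_pos: [0.5377, -0.0081, 0.044]
tool_rot: [-0.039, 0.999, 0.0, 0.004]
force: [-0.1, -0.2, -0.4]
finger_gap: 0.504
gripper_force: 81.5
t: 11.88
tcp_pos: [0.5552, -0.0062, 0.0436]
tool_rot: [-0.039, 0.999, 0.001, -0.001]
force: [-9.2, -3.6, 3.7]
finger_gap: 0.505
gripper_force: 81.7
11.875 [ 0.55520966 -0.00619141  0.04361017] [-1.75478736e+02 -1.07728718e-01  1.79925947e+02] [-9.15812011 -3.63045004  3.69581869] [-0.5656714   1.20224481 -0.13894875]
374 [17, 19, 14, 19, 50, 119, 180, 196, 197, 197, 197, 196, 198, 196, 195, 197, 197, 197, 195, 196, 197, 196, 196, 195, 195, 196] [196, 197, 197, 196, 197, 196, 196, 195, 196, 198, 196, 196, 197, 195, 196, 196, 196, 196, 195, 195, 195, 196, 196, 196, 195, 196, 197, 196, 197, 198, 197, 197, 198, 198, 199, 197, 197, 190, 157, 79, 26, 16, 16, 16, 18]
383 [18, 17, 18, 17, 17, 21, 31, 44, 54, 56, 52, 73, 121, 158, 172, 177, 178, 180, 179, 180, 180, 179, 177, 179, 175, 155] [122, 119, 119, 119, 119, 119, 120, 120, 121, 121, 121, 119, 120, 119, 119, 118, 116, 112, 108, 100, 94, 95, 102, 101, 102, 103, 101, 100, 99, 96, 90, 80, 60, 48, 45, 43, 39, 28, 19, 16, 16, 17, 16, 17, 18]
385 [16, 20, 19, 15, 19, 21, 26, 43, 58, 63, 61, 75, 119, 155, 170, 174, 177, 177, 177, 178, 177, 177, 177, 176, 175, 159] [124, 122, 122, 123, 124, 124, 123, 123, 125, 123, 124, 124, 124, 125, 125, 121, 119, 112, 107, 101, 95, 97, 103, 100, 102, 101, 101, 101, 96, 95, 89, 78, 57, 47, 45, 44, 35, 25, 18, 15, 17, 16, 19, 17, 17]
383 [18, 17, 54, 121, 178, 180, 175, 111, 124, 121, 121, 123, 127, 125, 123, 119, 119, 121, 122, 122, 124, 124, 126, 119, 119, 121, 119, 112, 95, 103, 96, 48, 28, 17]
```

The sink is now centred to 0.4 mm and the push is 9.4 N along the normal. A small trim relieves shear and reaches 10 N, then I hold.

```bash
python3 -m handwheel '[[[0,0,0,-0.001,-0.0006,-0.0006,0],[0,0,0,0,0,0,0],[0,0,0,0,0,0,0],[0,0,0,0,0,0,0]]]'
python3 -m handwheel '[[[0,0,0,0,0,0,0],[0,0,0,0,0,0,0],[0,0,0,0,0,0,0],[0,0,0,0,0,0,0],[0,0,0,0,0,0,0],[0,0,0,0,0,0,0],[0,0,0,0,0,0,0],[0,0,0,0,0,0,0],[0,0,0,0,0,0,0],[0,0,0,0,0,0,0],[0,0,0,0,0,0,0],[0,0,0,0,0,0,0],[0,0,0,0,0,0,0],[0,0,0,0,0,0,0],[0,0,0,0,0,0,0],[0,0,0,0,0,0,0]]]'
python3 - <<'E'
from h import *
import cv2
s=sense();T=R.from_quat(s['tool_rot']).as_matrix();print(s['tcp_pos'],R.from_matrix(T).as_euler('ZYX',degrees=True),s['force'],s['ft_torque'])
a=snapshot('wrist')[:,:,::-1]
for r in(374,383): print(r,a[r,214:222].min(1).tolist(),a[r,236:246].min(1).tolist(),a[r,318:328].min(1).tolist(),a[r,340:348].min(1).tolist())
b=snapshot('side').min(2);d=cv2.imread('pics/side3.png').min(2)
for c in(224,228,233,236,238): print(c,b[192:214,c].tolist())
E
```

```text
t: 12.52
tcp_pos: [0.5553, -0.0062, 0.0437]
tool_rot: [-0.039, 0.999, 0.001, -0.002]
force: [-9.6, -2.0, 0.9]
finger_gap: 0.508
gripper_force: 81.7
t: 14.52
tcp_pos: [0.5553, -0.0062, 0.0437]
tool_rot: [-0.039, 0.999, 0.001, -0.002]
force: [-9.6, -2.5, 1.5]
finger_gap: 0.506
gripper_force: 81.7
[ 0.55525423 -0.00616683  0.04365646] [-175.47971548   -0.23108089  179.86614044] [-9.55755805 -2.48731718  1.49965031] [-0.35304355  1.24874031 -0.08757346]
374 [16, 17, 18, 18, 50, 120, 181, 196] [195, 196, 196, 195, 196, 195, 196, 194, 195, 195] [196, 195, 196, 195, 196, 196, 195, 196, 197, 196] [197, 197, 190, 156, 79, 25, 19, 16]
383 [17, 19, 15, 17, 17, 22, 29, 44] [178, 178, 175, 158, 124, 109, 111, 116, 120, 123] [119, 119, 120, 116, 112, 108, 100, 94, 96, 100] [43, 37, 27, 19, 18, 15, 16, 18]
224 [46, 47, 46, 44, 48, 51, 46, 44, 45, 45, 49, 54, 54, 50, 53, 78, 71, 70, 64, 67, 68, 75]
228 [132, 133, 132, 131, 119, 80, 42, 44, 65, 100, 95, 102, 131, 89, 78, 73, 66, 62, 60, 60, 61, 71]
233 [141, 151, 172, 172, 172, 170, 156, 144, 106, 91, 92, 95, 93, 98, 127, 130, 89, 78, 73, 64, 67, 63]
236 [158, 157, 155, 155, 151, 152, 153, 152, 148, 124, 93, 94, 95, 92, 93, 114, 151, 116, 83, 75, 65, 63]
238 [93, 97, 116, 139, 138, 138, 140, 154, 155, 141, 96, 94, 93, 92, 96, 115, 153, 153, 119, 85, 74, 60]
```

```bash
python3 -m handwheel '[[[0,0,0,0,0,0,0],[0,0,0,0,0,0,0],[0,0,0,0,0,0,0],[0,0,0,0,0,0,0],[0,0,0,0,0,0,0],[0,0,0,0,0,0,0],[0,0,0,0,0,0,0],[0,0,0,0,0,0,0],[0,0,0,0,0,0,0],[0,0,0,0,0,0,0],[0,0,0,0,0,0,0],[0,0,0,0,0,0,0],[0,0,0,0,0,0,0],[0,0,0,0,0,0,0],[0,0,0,0,0,0,0],[0,0,0,0,0,0,0],[0,0,0,0,0,0,0],[0,0,0,0,0,0,0]]]'
python3 - <<'E'
from h import *
s=sense();T=R.from_quat(s['tool_rot']).as_matrix();c=s['tcp_pos']+T@[.0013,0,0]+[0,0,.0162]
print(proj('side',[c+T@[.0125,-.022,.03],c+T@[-.0125,-.022,.03],c+T@[.0125,.022,.03]]).tolist(),c,s['force'])
E
```

```text
t: 16.88
tcp_pos: [0.5553, -0.0062, 0.0437]
tool_rot: [-0.039, 0.999, 0.001, -0.002]
force: [-8.7, -1.8, 0.6]
finger_gap: 0.503
gripper_force: 81.7
[[237.19000484199114, 201.48111249366994], [245.69329492177232, 199.08577351219685], [227.06968098616704, 196.09906654580698]] [ 0.55395824 -0.0062729   0.05986968] [-8.71670196 -1.82457955  0.60983974]
```

The sink's lower edge in the side view is at row ~201.5 at column 238, matching the predicted 201.5, so the height is right. The pose held steady through both readings.

```bash
python3 -c "
from station import *
print(sign_off())"
```

```text
the job is handed in; nothing more can be done
None
```

The heat sink is held on the plate, centred to about 0.4 mm and level with its top and bottom edges. It is pressed with about 9–10 N, which puts plate travel near 12 mm, between the tabs by calculation rather than by sight. It was held for over 4 s, and I handed in with the arm still gripping and pressing.

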